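Make up two repair kits

TASK

Make up the two repair kits from the loose stock on the bench, one part to a pocket, starting at the end of the tray with the finger tab: in the three-pocket tray the large bearing, then the flanged bush, then the castle nut; in the two-pocket tray the small bearing, then the gear. Set each part down flat on the floor of its pocket, upright as it stands now, without dropping it. Leave the spoked pulley, the grease tin and the wrench where they are.

Things in the scene. Friction and masses are not known exactly. Their poses are not given: they have to be found in the camera images.
- big_bearing: Large ball bearing: plain steel ring 56 mm across and 26 mm high, with a black seal between its inner and outer race, bore 25 mm. Stands loose on the bench, its axis upright; origin: centre of its underside, z up. It turns to any yaw.
- small_bearing: Small ball bearing, of the same look as the large one: 38 mm across, 24 mm high, bore 15 mm. Stands loose on the bench, its axis upright; origin: centre of its underside, z up. It turns to any yaw.
- castle_nut: Steel hexagon castle nut: hexagon 46 mm across flats (53 mm over corners) and 22 mm high, with a round slotted crown 40 mm across on top, 32 mm high in all. Flats face its +x and -x axis and every 60 degrees from there. Stands loose on the bench, its axis upright; origin: centre of its underside, z up. It turns to any yaw.
- flanged_bush: Brass flanged bush: a flange 52 mm across and 6 mm thick at the bottom, and a plain barrel 34 mm across above it, 40 mm high in all. Stands loose on the bench, its axis upright; origin: centre of its underside, z up. It turns to any yaw.
- gear: Dark steel spur gear with 16 teeth, 50 mm across the teeth, 30 mm high, bore 22 mm. Stands loose on the bench, its axis upright; origin: centre of its underside, z up. It turns to any yaw.
- pulley: Spare aluminium belt pulley with three spokes, 58 mm across, 28 mm high, standing among the stock. It belongs to no kit and stays where it is. Stands loose on the bench, its axis upright; origin: centre of its underside, z up. It turns to any yaw.
- long_tray: Grey steel tray fixed to the bench, three pockets in a row along x. 240 x 98 mm; floor, walls and dividers 3 mm thick, wall tops 13 mm above the bench. Each pocket inside: 76 mm (x) by 92 mm (y), 10 mm deep. A flat tab with a dark hole, 44 mm wide, sticks out 33 mm from its -x end. Origin: centre of the underside (without tab), z up. Pocket centres from the tab end on: y = 0, x = -79, 0 and +79 mm.
- short_tray: Grey steel tray fixed to the bench, two pockets in a row along x. 161 x 98 mm; floor, walls and dividers 3 mm thick, wall tops 13 mm above the bench. Each pocket inside: 76 mm (x) by 92 mm (y), 10 mm deep. A flat tab with a dark hole, 44 mm wide, sticks out 33 mm from its -x end. Origin: centre of the underside (without tab), z up. Pocket centres from the tab end on: y = 0, x = -39.5 and +39.5 mm.
- grease_tin: Green grease tin, 72 mm across and 55 mm high, standing beyond the stock; not part of the job. Origin: centre of its underside.
- wrench: Steel wrench 200 mm long lying flat beyond the stock; not part of the job. Origin: on the underside about the middle of its length; x along its length towards the jaw.
There are look-alikes about, which are no part of the job. Leave any purple or red look-alike of the castle_nut alone.

How it is judged (in metres and radians):
At the end, for the whole second after the job is handed in: From the tab end: long tray big bearing, bush, nut; short tray small bearing, gear. Each origin within 24 mm of its pocket's centre along the tray and 32 mm across, on the pocket floor (underside under 7 mm above the bench), upright within 0.12 rad, released and at rest (x of big_bearing in the frame of long_tray between -0.103 and -0.055 m and y of big_bearing in the frame of long_tray between -0.032 and 0.032 m and z of big_bearing in the frame of long_tray between 0 and 0.007 m and angle between each of big_bearing, flanged_bush, castle_nut, small_bearing, gear's own z axis and vertical below 0.12 rad and linear speed of each of big_bearing, flanged_bush, castle_nut, small_bearing, gear below 0.02 m/s and x of flanged_bush in the frame of long_tray between -0.024 and 0.024 m and y of flanged_bush in the frame of long_tray between -0.032 and 0.032 m and z of flanged_bush in the frame of long_tray between 0 and 0.007 m and x of castle_nut in the frame of long_tray between 0.055 and 0.103 m and y of castle_nut in the frame of long_tray between -0.032 and 0.032 m and z of castle_nut in the frame of long_tray between 0 and 0.007 m and x of small_bearing in the frame of short_tray between -0.0635 and -0.0155 m and y of small_bearing in the frame of short_tray between -0.032 and 0.032 m and z of small_bearing in the frame of short_tray between 0 and 0.007 m and x of gear in the frame of short_tray between 0.0155 and 0.0635 m and y of gear in the frame of short_tray between -0.032 and 0.032 m and z of gear in the frame of short_tray between 0 and 0.007 m); the robot touches nothing.
It fails at once if the spoked pulley is moved from its place (distance of pulley from where it was at the start of the episode above 0.025 m).
It fails at once if the grease tin is moved from its place (distance of grease_tin from where it was at the start of the episode above 0.025 m).
It fails at once if the wrench is moved from its place (distance of wrench from where it was at the start of the episode above 0.025 m).
It fails at once if a kit part is dropped or thrown (faster than 0.8 m/s out of the fingers) ((linear speed of big_bearing above 0.8 m/s and contact force between the fingers and big_bearing below 0.05 N) or (linear speed of flanged_bush above 0.8 m/s and contact force between the fingers and flanged_bush below 0.05 N) or (linear speed of castle_nut above 0.8 m/s and contact force between the fingers and castle_nut below 0.05 N) or (linear speed of small_bearing above 0.8 m/s and contact force between the fingers and small_bearing below 0.05 N) or (linear speed of gear above 0.8 m/s and contact force between the fingers and gear below 0.05 N)).
It also fails if it takes over 128 s, if anything falls off the work surface, if the arm or the gripper's body presses on something with over 40 N, if the wrist force passes 120 N, or if a joint passes its speed limit or range.

ROBOT

A 6-joint arm with a two-finger parallel gripper is mounted at the origin on the work surface. World frame = base frame: x ahead of the robot, y to its left, z up, the work surface at z = 0. Lengths are in mm, angles in rad, forces in N, time in s.
With the tool pointing down it reaches from about 150 to 775 mm from the base axis. Payload 6.1 kg.
Tool frame: the origin (TCP) lies on the centre line of the jaws, within the pads' length; the fingertips stand 14 mm ahead of it and the grasp point (between the pads) lies 5 mm behind it (tip_extent is the distance from the TCP to the fingertips, in mm); z points along the fingers, y is the line along which they close (so a half turn about z gives the same grasp; the last joint's range is limited). The gripper opens to 85 mm and grips with 20 to 120 N. Pads are 22 mm wide; open, the fingers measure 114 mm over their backs; the gripper's body (76 mm by 85 mm) begins 54 mm behind the grasp point. The pads swing forward as they close: fully open they stand 13 mm farther back than shut.
Start: joints at [-1.111, 0.126, -0.04, 1.405, 0, 1.571], TCP at [232.97, -470.461, 245.295] pointing down, gripper open.
Joint ranges: [-2.72, 2.72], [-0.95, 1.95], [-1.27, 1.35], [-1.78, 2.02], [-1.46, 1.47], [-3.14, 3.14]. Speed limits (rad/s): [2.39, 2.39, 3.01, 3.14, 3.14, 3.14].

INTERFACE

Orientations are given as a unit quaternion [x, y, z, w].
In Python, from workcell import * gives the robot as it stands.
- The arm moves only by the tool arm_command, never from a script. Its argument "motion" is a list of rows, each a list of 2 entries, a list of its own where there are three numbers: the shift along the tool's x, y, z in mm, then the turn about the tool's z in rad. A call has 1 to 12 rows; each row is the pose to reach, as a shift and turn from the pose commanded when the call began, along the tool's axes at that moment; what a row does not reach only later rows make up. A row lasts 1/10 s, in which the tool goes at most 50 mm and 8.59 degrees, less where a joint would pass 70% of its speed; a pose out of reach is approached as far as the arm can. A call with a gripper value outside its range is refused whole. "fingers" is the finger opening in mm, from 0 to 85.4, set as the call begins (left out, the last holds). The fingers move at their own pace and stop on an object; "grip_force" is the grip in N (left out, the last holds). Time passes only in rows, so rows that repeat a pose let the fingers close. It gives the time, the measured TCP pose, the force, the opening and the grip force at its end, in the units of the state.
- state(): the state, without advancing time (a new reading comes with each control period).
- camera(name): name is "scene" or "side" or "wrist"; returns a dict with "pixels" (480x640x3 uint8, blue, green, red), "range_z" (480x640 float32, mm along the optical axis (not along the pixel's ray), 0 where there is no reading), "fx", "fy", "cx", "cy" (pixels), "R" (3x3) and "t" (3): a world point X has camera coordinates R X + t. Camera axes: x right, y down, z forward; pixel columns grow to the right and rows downward; lengths in mm; the calibration is good to about 2 mm. The wrist camera is an equidistant fisheye: a pixel r from the principal point sees the ray r / f radians off the axis. A picture is of the moment at which its call begins.
- job_done(): hands the job in; it is judged then, once.
The state is a dict: "time": time; "qpos": joint angles; "joint_vel": joint speeds; "joint_torque": joint torques, N m; "eef_pos": TCP position; "tcp_rot": TCP orientation; "ft_force": force on the tool from outside, world axes, zero at the start; "torque": the same for the moment, N m; "gripper_width": opening from 0.0 (shut) to 1.0 (fully open); "grasp_force": force on a finger pad.
Only numpy, scipy, OpenCV 4.12 (cv2) and the standard library are available. Lean on these libraries where they do the work, as an engineer would, in place of code of your own. Each camera call takes 0.05 s, during which the arm holds its last target. There are 200 camera calls.

## Working session

There is one attempt and no reset: what is moved stays moved. The work goes in short steps, Python scripts to look and compute and a tool call to move; the robot and the scene stay as the last step left them, time stands still between calls to the robot, and variables do not carry over. Pictures are saved under pics/ and viewed, at most 14 in all, crops included, and the job is handed in when it is done.

Besides the shell and the picture viewer there is one more tool, called after ">>>" by a JSON object that holds its "op" and its "data". arm_command: Moves the arm, as the interface text tells. Its arguments: {"type":"object","properties":{"motion":{"type":"array","items":{"type":"array"}},"fingers":{"type":"number"},"grip_force":{"type":"number"}},"required":["motion"]}

```bash
mkdir -p pics; ls
python3 - <<'E'
from workcell import *
import cv2,numpy as np,pickle
print(state())
for n in ("scene","side","wrist"):
    c=camera(n); pickle.dump(c,open(f"{n}.pkl","wb")); cv2.imwrite(f"pics/{n}0.png",c["pixels"])
    print(n,c["fx"],c["fy"],c["cx"],c["cy"],np.round(c["R"],3).tolist(),np.round(c["t"],1))
E
```

```text
pics
{'time': 0.0, 'qpos': array([-1.11098734e+00,  1.26397379e-01, -4.06041820e-02,  1.40541896e+00,
       -2.78423065e-06,  1.57081281e+00]), 'joint_vel': array([-0.00055184, -0.00077644, -0.00017856, -0.00108988,  0.0003559 ,
        0.00033719]), 'joint_torque': array([ 1.04820469e-03, -4.35912073e+01,  3.52924776e+01,  1.72142027e-02,
       -1.32617233e-04, -1.28213463e-05]), 'eef_pos': array([ 232.80883565, -470.12235561,  244.52110003]), 'tcp_rot': array([ 9.73689721e-01,  2.27876430e-01, -1.86426879e-04, -7.90412739e-04]), 'ft_force': array([ 0.44028739, -0.73254111, -1.13261696]), 'torque': array([-0.00700706, -0.01474943,  0.05024915]), 'grasp_force': 0.0, 'gripper_width': 0.9988454301547928}
scene 445.4177047160554 445.4177047160554 315.48200151321976 230.9336982362193 [[0.738, 0.675, -0.011], [0.417, -0.469, -0.778], [-0.531, 0.57, -0.628]] [-405.6 -177.5 1027.9]
side 498.042011064994 498.042011064994 321.3387619244868 236.68965667706462 [[-0.934, -0.358, 0.006], [-0.224, 0.569, -0.791], [0.28, -0.74, -0.612]] [499.  160.3 786.8]
wrist 371.64829954431775 371.64829954431775 319.00496671125825 243.6320929454612 [[0.444, -0.896, -0.001], [-0.864, -0.428, 0.266], [-0.239, -0.117, -0.964]] [-524.7  -34.9  377.6]
```

View pics/scene0.png

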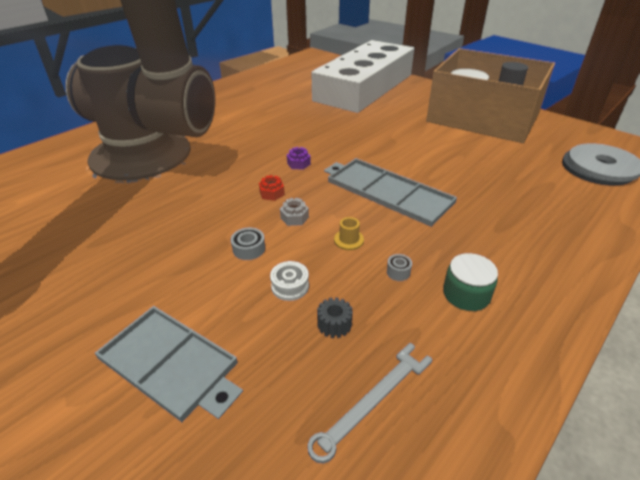

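View pics/side0.png

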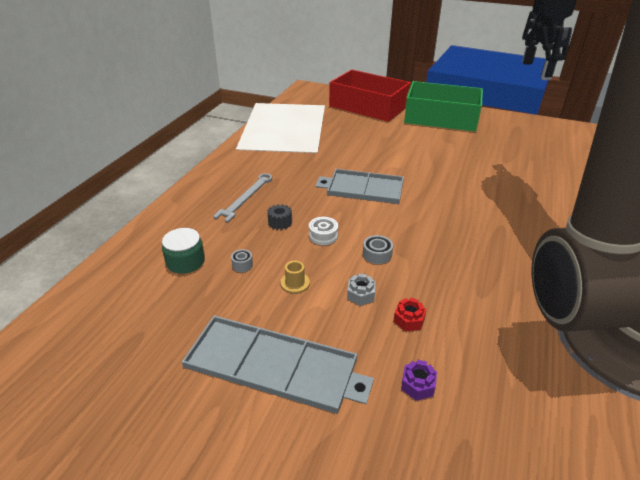

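The scene view shows the big bearing at (248,240), nut (294,210), bush (349,230), small bearing (400,265), gear (335,315), pulley (289,278), and the trays at (392,190) and (167,360). The side view has bearing (378,248), nut (362,289), bush (295,275), small bearing (242,260) and gear (280,216). Next I measure them with the range images.

```bash
cat > h.py <<'E'
import numpy as np,cv2,pickle
def cloud(c):
    z=c["range_z"].astype(float); v,u=np.mgrid[:480,:640]
    P=np.stack([(u-c["cx"])/c["fx"]*z,(v-c["cy"])/c["fy"]*z,z],-1)
    W=(P-c["t"])@np.asarray(c["R"]); W[z==0]=np.nan
    return W
E
python3 - <<'E'
from h import *
px={"scene":dict(big=(248,240,26),nut=(294,208,32),bush=(349,228,40),small=(400,263,24),gear=(335,312,30),pulley=(289,276,28),tin=(471,275,55),red=(271,186,32),pur=(298,156,32)),
"side":dict(big=(378,246,26),nut=(362,287,32),bush=(295,273,40),small=(242,259,24),gear=(280,215,30),pulley=(323,229,28),tin=(183,248,55),red=(410,313,32),pur=(420,378,32))}
for n in px:
    c=pickle.load(open(n+".pkl","rb"));W=cloud(c)
    for k,(u,v,h) in px[n].items():
        m=np.zeros((480,640),np.uint8);cv2.circle(m,(u,v),35,1,-1)
        with np.errstate(all='ignore'): m=((m>0)&(abs(W[...,2]-h)<(4 if k!='bush' else 5))).astype(np.uint8)
        k_,L,S,_=cv2.connectedComponentsWithStats(m)
        d=[np.min(np.hypot(*(np.argwhere(L==i)-[v,u]).T))-.02*S[i,4] for i in range(1,k_)]
        i=1+int(np.argmin(d));p=W[L==i]
        (x,y),r=cv2.minEnclosingCircle(p[:,:2].astype(np.float32))
        print(n,k,np.round([x,y,2*r]),"medz",np.round(np.median(p[:,2]),1),len(p))
    # trays: low plateau mask, grey
    hsv=cv2.cvtColor(c["pixels"],cv2.COLOR_BGR2HSV)
    with np.errstate(all='ignore'):m=((hsv[...,1]<70)&(W[...,2]>-5)&(W[...,2]<20)&(W[...,0]>50)&(W[...,0]<800)&(abs(W[...,1])<500)).astype(np.uint8)
    m=cv2.morphologyEx(m,cv2.MORPH_CLOSE,np.ones((3,3)))
    k_,L,S,C=cv2.connectedComponentsWithStats(m)
    for i in range(1,k_):
        if S[i,4]>800:
            p=W[L==i];p=p[np.isfinite(p[:,0])]
            w=p[p[:,2]>8]; w=w if len(w)>20 else p
            (a,s,t)=cv2.minAreaRect(w[:,:2].astype(np.float32)); print(n,"tray",np.round(C[i]),S[i,4],np.round(a),np.round(s),round(t,1),"low med",np.round(np.median(p[:,2]),1),"corners",cv2.boxPoints((a,s,t)).round().tolist())
E
```

```text
scene big [443. -52.  59.] medz 25.6 540
scene nut [437.  63.  43.] medz 32.1 193
scene bush [555.  79.  36.] medz 39.8 168
scene small [665.  70.  40.] medz 23.6 332
scene gear [657. -78.  51.] medz 30.5 668
scene pulley [557. -69.  60.] medz 28.3 533
scene tin [769. 100.  67.] medz 55.7 1173
scene red [346.  92.  45.] medz 32.0 163
scene pur [305. 211.  45.] medz 32.0 125
scene tray [391. 190.] 3943 [520. 252.] [242. 101.] 2.3 low med 4.5 corners [[397.0, 297.0], [401.0, 196.0], [642.0, 206.0], [638.0, 307.0]]
scene tray [172. 365.] 9353 [ 532. -272.] [164.  99.] 8.6 low med 4.0 corners [[444.0, -236.0], [459.0, -333.0], [621.0, -309.0], [606.0, -211.0]]
scene tray [366. 404.] 2516 [ 769. -138.] [198.  36.] 86.8 low med 7.7 corners [[745.0, -236.0], [782.0, -238.0], [793.0, -41.0], [756.0, -39.0]]
side big [441. -51.  58.] medz 24.0 339
side nut [437.  65.  42.] medz 30.4 211
side bush [554.  80.  36.] medz 38.3 142
side small [665.  72.  41.] medz 22.3 206
side gear [656. -76.  52.] medz 28.6 233
side pulley [556. -67.  61.] medz 26.4 258
side tin [767. 100.  68.] medz 53.9 670
side red [345.  92.  43.] medz 30.6 240
side pur [305. 212.  42.] medz 30.8 343
side tray [301. 141.] 813 [ 765. -436.] [107. 143.] 16.4 low med 0.4 corners [[694.0, -382.0], [734.0, -519.0], [837.0, -489.0], [796.0, -352.0]]
side tray [363. 185.] 2111 [ 531. -272.] [161. 106.] 8.0 low med 2.2 corners [[444.0, -231.0], [458.0, -336.0], [618.0, -313.0], [603.0, -208.0]]
side tray [278. 364.] 10231 [519. 253.] [241. 101.] 2.6 low med 2.5 corners [[396.0, 298.0], [401.0, 197.0], [642.0, 208.0], [638.0, 309.0]]
side tray [588. 352.] 1653 [70. 62.] [42. 86.] 35.7 low med 9.0 corners [[28.0, 85.0], [79.0, 15.0], [112.0, 39.0], [62.0, 109.0]]
```

All positions agree to about 2 mm between the two views, and the sizes are right. The long tray is at (519.5,252.5) with yaw 2.4° and its tab at -x. The short tray is at (531.5,-272), and its tab is at world +x. Moving above the big bearing with the jaws closing along world x.

>>> {"op": "arm_command", "data": {"motion": [[[31,-23,8],-0.1],[[62,-47,16],-0.2],[[93,-70,24],-0.3],[[124,-94,32],-0.4],[[155,-118,40],-0.5],[[187,-141,48],-0.6],[[218,-165,56],-0.7],[[249,-188,64],-0.8],[[280,-212,72],-0.9],[[311,-235,80],-1.0],[[342,-259,88],-1.08],[[373,-282,95],-1.11]], "fingers": 72, "grip_force": 40}}

```text
time: 1.35
eef_pos: [442.3, -50.6, 149.8]
tcp_rot: [0.707, 0.708, -0.0, -0.0]
ft_force: [1.0, -0.7, 0.1]
gripper_width: 0.848
grasp_force: 0.0
```

>>> {"op": "arm_command", "data": {"motion": [[[0,0,0],0],[[0,0,0],0]]}}

```text
time: 1.55
eef_pos: [441.9, -51.5, 149.8]
tcp_rot: [0.707, 0.708, -0.001, -0.0]
ft_force: [-0.4, -0.2, 0.4]
gripper_width: 0.84
grasp_force: 0.0
```

Run:
```python
from workcell import *
from h import *
s=state();print(s['time'],s['eef_pos'],s['tcp_rot'],s['qpos'],s['gripper_width'])
e=s['eef_pos']
for n in("side","scene"):
    c=camera(n);W=cloud(c);pickle.dump(c,open(n+"1.pkl","wb"))
    with np.errstate(all='ignore'): m=(abs(W[...,0]-e[0])<70)&(abs(W[...,1]-e[1])<30)&(W[...,2]>80)&(W[...,2]<e[2]+60)
    p=W[m]; print(n,len(p))
    for lo in(0,1):
        q=p[p[:,0]>e[0]] if lo else p[p[:,0]<e[0]]
        if len(q): print(np.sort(q[:,2])[:6].round(1),[ (z,q[(abs(q[:,2]-z)<3)][:,0].min().round(),q[(abs(q[:,2]-z)<3)][:,0].max().round()) for z in(140,150,165) if (abs(q[:,2]-z)<3).any()])
c=camera("wrist");cv2.imwrite("pics/w1.png",c["pixels"]);pickle.dump(c,open("w1.pkl","wb"))
```

```text
1.55 [441.88061784 -51.50678434 149.84568115] [ 7.06705227e-01  7.07507791e-01 -5.42954080e-04 -3.90508815e-04] [-1.15806539e-01 -5.52067164e-03 -3.89818146e-01  1.18778501e+00
 -3.67412564e-04  1.45385503e+00] 0.8404360753853437
side 1002
[144.  144.  144.5 145.3 145.8 146.4] [(150, np.float64(393.0), np.float64(405.0)), (165, np.float64(391.0), np.float64(405.0))]
[143.2 143.3 143.6 143.9 144.  146.2] [(150, np.float64(476.0), np.float64(490.0)), (165, np.float64(477.0), np.float64(490.0))]
scene 1317
[145.2 145.5 145.6 145.8 146.1 146.2] [(150, np.float64(400.0), np.float64(407.0)), (165, np.float64(398.0), np.float64(407.0))]
[145.  145.1 145.2 145.2 145.2 145.9] [(150, np.float64(477.0), np.float64(490.0)), (165, np.float64(477.0), np.float64(492.0))]
```

View pics/w1.png

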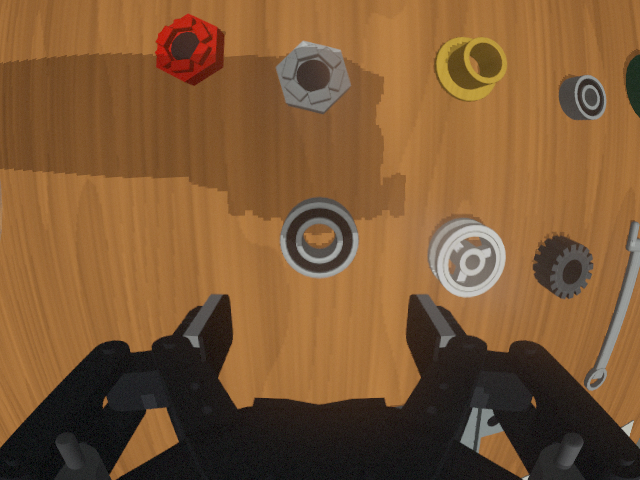

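The wrist view shows the bearing centred between the jaws at (319,238). The nut at (313,77) has its flats turned about 17°. With the jaws 72 mm open, the tips stand about 6 mm below the TCP. Descending and gripping.

>>> {"op": "arm_command", "data": {"motion": [[[0,0,40],0],[[0,0,80],0],[[0,0,110],0],[[0,0,129],0],[[0,0,129],0],[[0,0,129],0]]}}

```text
time: 2.3
eef_pos: [442.0, -53.0, 21.9]
tcp_rot: [0.708, 0.706, -0.0, 0.0]
ft_force: [1.0, 0.3, -0.1]
gripper_width: 0.846
grasp_force: 0.0
```

>>> {"op": "arm_command", "data": {"motion": [[[0,0,0],0],[[0,0,0],0],[[0,0,0],0],[[0,0,0],0],[[0,0,0],0],[[0,0,0],0]], "fingers": 40, "grip_force": 40}}

```text
time: 2.9
eef_pos: [443.0, -52.8, 23.2]
tcp_rot: [0.708, 0.707, 0.0, 0.001]
ft_force: [-2.6, -0.5, 5.3]
gripper_width: 0.633
grasp_force: 41.4
```

>>> {"op": "arm_command", "data": {"motion": [[[0,0,-15],0],[[0,0,-40],0],[[0,0,-70],0],[[0,0,-80],0],[[0,0,-80],0],[[0,0,-80],0]]}}

```text
time: 3.5
eef_pos: [441.8, -52.2, 100.7]
tcp_rot: [0.707, 0.707, -0.0, -0.0]
ft_force: [-1.0, 0.0, -2.8]
gripper_width: 0.633
grasp_force: 43.5
```

>>> {"op": "arm_command", "data": {"motion": [[[30,0,0],0],[[65,0,0],0],[[105,0,0],0],[[150,0,0],0],[[195,0,0],0],[[240,0,0],0],[[275,-1,0],0],[[295,-1,0],0],[[301,-1,0],0],[[301,-1,0],0],[[301,-1,0],0]]}}

```text
time: 4.6
eef_pos: [440.9, 247.8, 100.4]
tcp_rot: [0.708, 0.707, -0.001, -0.0]
ft_force: [0.3, -0.2, -2.2]
gripper_width: 0.636
grasp_force: 43.5
```

Run:
```python
from workcell import *
from h import *
s=state();e=s['eef_pos'];print(e,s['ft_force'])
for n in("side","scene"):
    c=camera(n);W=cloud(c);cv2.imwrite("pics/p1_%s.png"%n,c["pixels"])
    with np.errstate(all='ignore'): m=(abs(W[...,0]-e[0])<70)&(abs(W[...,1]-e[1])<40)&(W[...,2]>40)&(W[...,2]<e[2]+40)
    p=W[m]
    for nm,q in(("mid",p[abs(p[:,0]-e[0])<20]),("L",p[(p[:,0]<e[0]-33)]),("R",p[(p[:,0]>e[0]+33)])):
        if len(q)>5:print(n,nm,len(q),np.sort(q[:,2])[[1,3,5]].round(1))
```

```text
[440.87934563 247.75740126 100.37484133] [ 0.26536786 -0.1683452  -2.16824338]
side mid 1183 [75.8 76.  76.1]
side L 252 [91.2 93.1 94.2]
side R 123 [97.1 98.4 99.4]
scene mid 399 [78.5 79.  79.4]
scene L 52 [ 97.2 100.6 103.6]
scene R 178 [91.9 92.9 93.6]
```

>>> {"op": "arm_command", "data": {"motion": [[[0,0,25],0],[[0,0,50],0],[[0,0,65],0],[[0,0,70],0],[[0,0,73],0],[[0,0,74],0],[[0,0,75],0],[[0,0,75],0]]}}

```text
time: 5.5
eef_pos: [441.8, 249.0, 27.0]
tcp_rot: [0.707, 0.707, 0.001, 0.0]
ft_force: [-0.4, -0.9, -2.5]
gripper_width: 0.637
grasp_force: 43.4
```

>>> {"op": "arm_command", "data": {"motion": [[[0,0,0.7],0],[[0,0,1.4],0],[[0,0,2],0],[[0,0,2],0]]}}

```text
time: 5.9
eef_pos: [441.8, 249.0, 26.2]
tcp_rot: [0.707, 0.707, 0.001, 0.0]
ft_force: [-4.7, -3.2, 12.6]
gripper_width: 0.634
grasp_force: 44.9
```

>>> {"op": "arm_command", "data": {"motion": [[[0,0,0],0],[[0,0,0],0],[[0,0,0],0],[[0,0,-20],0],[[0,0,-50],0],[[0,0,-90],0],[[0,0,-120],0],[[0,0,-120],0]], "fingers": 68}}

```text
time: 6.7
eef_pos: [443.6, 250.0, 148.7]
tcp_rot: [0.707, 0.707, 0.004, 0.001]
ft_force: [0.2, -0.3, -0.2]
gripper_width: 0.798
grasp_force: 0.0
```

>>> {"op": "arm_command", "data": {"motion": [[[-30,20,0],0],[[-60,40,0],0],[[-90,60,0],0],[[-120,80,0],0],[[-145,97,0],0],[[-163,109,0],0],[[-170,113,0],0],[[-170,113,0],0],[[-170,113,0],0]], "fingers": 56}}

```text
time: 7.6
eef_pos: [553.6, 79.2, 143.8]
tcp_rot: [0.707, 0.707, -0.0, -0.0]
ft_force: [-0.1, 0.8, -0.7]
gripper_width: 0.652
grasp_force: 0.0
```

Run:
```python
from workcell import *
import cv2
s=state();print(s['eef_pos'],s['tcp_rot'],s['qpos'][5])
a=camera("wrist")["pixels"]
cv2.imwrite("pics/a.png",a)
```

```text
[553.58520916  79.21095664 143.77250936] [ 7.07348773e-01  7.06864472e-01 -2.97699437e-04 -4.93348154e-04] 1.7133857969476356
```

View pics/a.png

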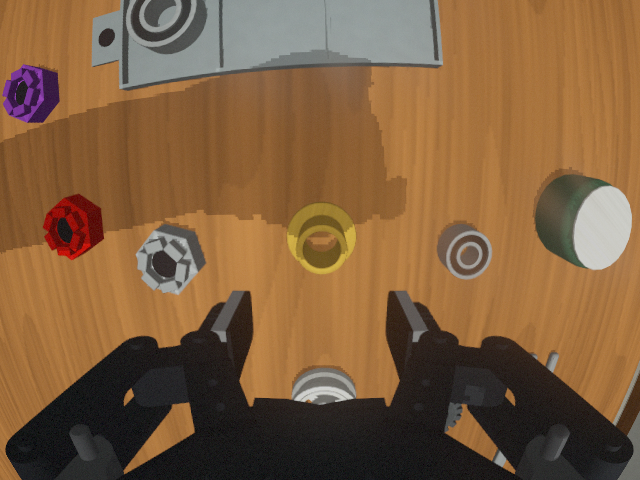

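The wrist view shows the bearing in the tab-end pocket at (163,15) and the bush centred between the jaws at (321,240). Gripping the bush.

>>> {"op": "arm_command", "data": {"motion": [[[0,0,40],0],[[0,0,80],0],[[0,0,102],0],[[0,0,112],0],[[0,0,112],0],[[0,0,112],0]]}}

```text
time: 8.25
eef_pos: [554.8, 79.3, 33.5]
tcp_rot: [0.707, 0.707, 0.001, 0.0]
ft_force: [-0.3, -0.7, -0.2]
gripper_width: 0.656
grasp_force: 0.0
```

>>> {"op": "arm_command", "data": {"motion": [[[0,0,0],0],[[0,0,0],0],[[0,0,0],0],[[0,0,0],0],[[0,0,0],0],[[0,0,0],0]], "fingers": 22}}

```text
time: 8.85
eef_pos: [555.3, 79.0, 34.1]
tcp_rot: [0.707, 0.707, 0.001, 0.001]
ft_force: [-1.8, 0.5, 5.8]
gripper_width: 0.379
grasp_force: 39.7
```

>>> {"op": "arm_command", "data": {"motion": [[[0,0,-15],0],[[0,0,-40],0],[[0,0,-75],0],[[0,0,-85],0],[[0,0,-85],0],[[0,0,-85],0]]}}

```text
time: 9.45
eef_pos: [553.8, 78.6, 116.3]
tcp_rot: [0.707, 0.707, -0.0, -0.0]
ft_force: [0.2, 0.5, -1.8]
gripper_width: 0.38
grasp_force: 40.0
```

>>> {"op": "arm_command", "data": {"motion": [[[25,-5,0],0],[[60,-12,0],0],[[100,-20,0],0],[[135,-27,0],0],[[160,-32,0],0],[[172,-34,0],0],[[174,-34,0],0],[[174,-34,20],0],[[174,-34,50],0],[[174,-34,68],0],[[174,-34,76],0],[[174,-34,79],0]]}}

```text
time: 10.65
eef_pos: [519.8, 251.2, 37.2]
tcp_rot: [0.708, 0.706, -0.001, -0.0]
ft_force: [-4.2, -2.1, 8.1]
gripper_width: 0.383
grasp_force: 41.0
```

>>> {"op": "arm_command", "data": {"motion": [[[0,0,1.5],0],[[0,0,3],0],[[0,0,4],0],[[0,0,4],0]]}}

```text
time: 11.05
eef_pos: [520.8, 252.2, 37.1]
tcp_rot: [0.708, 0.707, 0.001, 0.001]
ft_force: [-5.6, -5.9, 12.9]
gripper_width: 0.381
grasp_force: 41.4
```

>>> {"op": "arm_command", "data": {"motion": [[[0,0,0],0],[[0,0,0],0],[[0,0,0],0],[[0,0,-20],0],[[0,0,-50],0],[[0,0,-90],0],[[0,0,-110],0],[[0,0,-110],0]], "fingers": 50}}

```text
time: 11.85
eef_pos: [522.4, 253.7, 148.1]
tcp_rot: [0.707, 0.707, 0.003, 0.001]
ft_force: [-0.3, 0.3, -0.1]
gripper_width: 0.585
grasp_force: 0.0
```

>>> {"op": "arm_command", "data": {"motion": [[[-30,-13,0],-0.1],[[-65,-29,0],-0.2],[[-100,-45,0],-0.3],[[-135,-60,0],-0.3],[[-165,-73,0],-0.3],[[-182,-81,0],-0.3],[[-188,-84,0],-0.3],[[-188,-84,0],-0.3],[[-188,-84,0],-0.3]], "fingers": 66}}

```text
time: 12.75
eef_pos: [436.6, 65.3, 144.0]
tcp_rot: [0.594, 0.805, 0.0, -0.0]
ft_force: [-0.6, 0.5, -0.5]
gripper_width: 0.776
grasp_force: 0.0
```

Run:
```python
from workcell import *
import cv2
s=state();print(s['eef_pos'],s['tcp_rot'],s['qpos'][5])
a=camera("wrist")["pixels"]
cv2.imwrite("pics/b.png",a)
```

```text
[436.61358827  65.31143294 144.00208292] [ 5.93784313e-01  8.04624237e-01  1.25607952e-04 -1.08723279e-04] 1.4197819266327028
```

View pics/b.png

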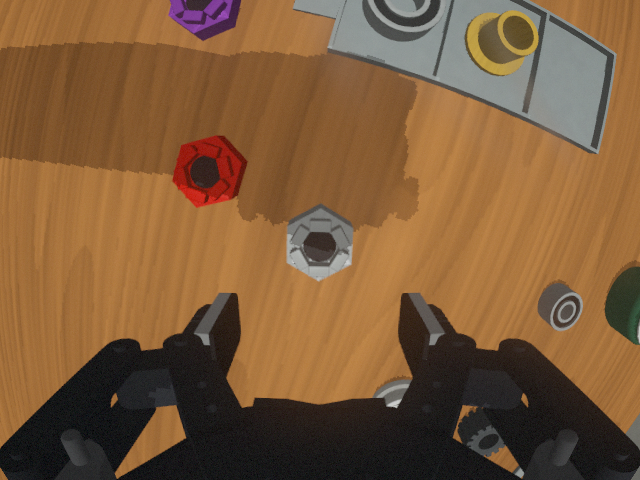

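The nut is centred at (320,243), with its flats square to the jaws. Gripping it on the flats.

>>> {"op": "arm_command", "data": {"motion": [[[0,0,40],0],[[0,0,80],0],[[0,0,112],0],[[0,0,122],0],[[0,0,122],0],[[0,0,122],0]]}}

```text
time: 13.4
eef_pos: [437.3, 65.3, 23.4]
tcp_rot: [0.594, 0.805, 0.0, 0.0]
ft_force: [0.1, -0.1, 0.2]
gripper_width: 0.771
grasp_force: 0.0
```

>>> {"op": "arm_command", "data": {"motion": [[[0,0,0],0],[[0,0,0],0],[[0,0,0],0],[[0,0,0],0],[[0,0,0],0],[[0,0,0],0]], "fingers": 34}}

```text
time: 14.0
eef_pos: [437.7, 65.1, 24.3]
tcp_rot: [0.594, 0.805, 0.001, 0.001]
ft_force: [-1.6, -0.3, 5.6]
gripper_width: 0.529
grasp_force: 40.9
```

>>> {"op": "arm_command", "data": {"motion": [[[0,0,-15],0],[[0,0,-40],0],[[0,0,-75],0],[[0,0,-95],0],[[0,0,-95],0],[[0,0,-95],0]]}}

```text
time: 14.6
eef_pos: [436.5, 64.8, 117.6]
tcp_rot: [0.594, 0.805, 0.001, 0.001]
ft_force: [-0.0, 0.1, -2.3]
gripper_width: 0.528
grasp_force: 42.2
```

>>> {"op": "arm_command", "data": {"motion": [[[18,28,0],0.1],[[40,62,0],0.2],[[62,98,0],0.3],[[84,132,0],0.3],[[105,165,0],0.3],[[123,193,0],0.3],[[132,207,0],0.3],[[135,211,0],0.3],[[135,211,20],0.3],[[135,211,50],0.3],[[135,211,75],0.3],[[135,211,85],0.3]]}}

```text
time: 15.8
eef_pos: [595.3, 254.3, 28.4]
tcp_rot: [0.708, 0.707, -0.003, -0.001]
ft_force: [-1.0, 0.8, -2.1]
gripper_width: 0.527
grasp_force: 42.1
```

>>> {"op": "arm_command", "data": {"motion": [[[0,0,2],0],[[0,0,4],0],[[0,0,6],0],[[0,0,7.5],0],[[0,0,8],0],[[0,0,8],0]]}}

```text
time: 16.4
eef_pos: [598.9, 256.2, 27.3]
tcp_rot: [0.707, 0.707, 0.001, 0.001]
ft_force: [-3.8, -2.1, 8.4]
gripper_width: 0.527
grasp_force: 43.3
```

>>> {"op": "arm_command", "data": {"motion": [[[0,0,0],0],[[0,0,0],0],[[0,0,0],0],[[0,0,-20],0],[[0,0,-50],0],[[0,0,-90],0],[[0,0,-120],0],[[0,0,-120],0]], "fingers": 58}}

```text
time: 17.2
eef_pos: [600.4, 256.9, 149.8]
tcp_rot: [0.707, 0.707, 0.004, 0.002]
ft_force: [0.5, -0.1, 0.9]
gripper_width: 0.676
grasp_force: 0.0
```

>>> {"op": "arm_command", "data": {"motion": [[[-30,10,0],0],[[-65,23,0],0],[[-100,35,0],0],[[-135,48,0],0],[[-165,58,0],0],[[-180,64,0],0],[[-185,66,0],0],[[-185,66,0],0],[[-185,66,0],0]]}}

```text
time: 18.1
eef_pos: [663.6, 72.1, 144.1]
tcp_rot: [0.707, 0.707, -0.0, -0.0]
ft_force: [0.3, -0.7, 0.5]
gripper_width: 0.684
grasp_force: 0.0
```

Run:
```python
from workcell import *
import cv2
s=state();print(s['eef_pos'],s['tcp_rot'],s['qpos'])
a=camera("wrist")["pixels"]
cv2.imwrite("pics/c.png",a)
```

```text
[663.56044158  72.06377709 144.08105983] [ 7.07054275e-01  7.07159205e-01 -1.54143534e-05 -3.32758658e-04] [1.07967174e-01 4.12298077e-01 1.13694262e-01 1.27263371e+00
 4.99205490e-04 1.67861500e+00]
```

View pics/c.png

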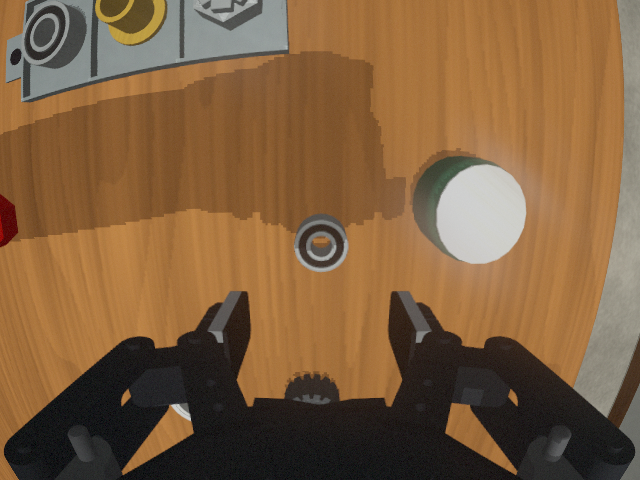

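The bearing is centred at (321,243), and the tin is clear of the right finger. Gripping.

>>> {"op": "arm_command", "data": {"motion": [[[0,1,40],0],[[0,1,80],0],[[0,1,110],0],[[0,1,120],0],[[0,1,121],0],[[0,1,121],0]]}}

```text
time: 18.75
eef_pos: [665.7, 71.6, 24.8]
tcp_rot: [0.707, 0.707, 0.001, 0.001]
ft_force: [-0.2, -1.2, 0.8]
gripper_width: 0.679
grasp_force: 0.0
```

>>> {"op": "arm_command", "data": {"motion": [[[0,0,0],0],[[0,0,0],0],[[0,0,0],0],[[0,0,0],0],[[0,0,0],0],[[0,0,0],0]], "fingers": 26}}

```text
time: 19.35
eef_pos: [666.2, 71.2, 25.8]
tcp_rot: [0.707, 0.707, 0.002, 0.001]
ft_force: [-1.1, 0.3, 6.2]
gripper_width: 0.425
grasp_force: 39.8
```

>>> {"op": "arm_command", "data": {"motion": [[[0,0,-15],0],[[0,0,-40],0],[[0,0,-75],0],[[0,0,-95],0],[[0,0,-95],0],[[0,0,-95],0]]}}

```text
time: 19.95
eef_pos: [665.1, 70.9, 118.8]
tcp_rot: [0.707, 0.707, 0.0, 0.0]
ft_force: [-0.7, -0.1, -1.7]
gripper_width: 0.42
grasp_force: 40.3
```

>>> {"op": "arm_command", "data": {"motion": [[[-25,-7,0],0],[[-65,-18,0],0],[[-108,-30,0],0],[[-151,-42,0],0],[[-194,-54,0],0],[[-237,-66,0],0],[[-280,-78,0],0],[[-315,-88,0],0],[[-333,-94,0],0],[[-337,-95,0],0],[[-337,-95,0],0]]}}

```text
time: 21.05
eef_pos: [568.6, -266.2, 116.7]
tcp_rot: [0.708, 0.706, -0.0, -0.001]
ft_force: [0.9, 0.5, -1.0]
gripper_width: 0.423
grasp_force: 40.3
```

>>> {"op": "arm_command", "data": {"motion": [[[0,0,30],0],[[0,0,65],0],[[0,0,82],0],[[0,0,88],0],[[0,0,90],0],[[0,0,91.5],0],[[0,0,93],0],[[0,0,93],0]]}}

```text
time: 21.85
eef_pos: [568.3, -263.6, 28.7]
tcp_rot: [0.707, 0.707, -0.0, -0.001]
ft_force: [-14.5, 7.4, 23.5]
gripper_width: 0.425
grasp_force: 42.8
```

>>> {"op": "arm_command", "data": {"motion": [[[0,0,-1],0],[[0,0,-1],0],[[0,0,-1],0]]}}

```text
time: 22.15
eef_pos: [568.9, -264.0, 28.8]
tcp_rot: [0.707, 0.707, 0.0, -0.001]
ft_force: [-9.4, 5.2, 15.8]
gripper_width: 0.424
grasp_force: 41.9
```

>>> {"op": "arm_command", "data": {"motion": [[[0,0,0],0],[[0,0,0],0],[[0,0,0],0],[[0,0,-20],0],[[0,0,-50],0],[[0,0,-90],0],[[0,0,-119],0],[[0,0,-119],0]], "fingers": 52}}

```text
time: 22.95
eef_pos: [571.9, -266.9, 150.3]
tcp_rot: [0.707, 0.707, 0.001, 0.004]
ft_force: [0.5, -0.3, -0.2]
gripper_width: 0.609
grasp_force: 0.0
```

>>> {"op": "arm_command", "data": {"motion": [[[30,14,0],0],[[65,30,0],0],[[100,46,0],0],[[135,62,0],0],[[165,76,0],0],[[183,85,0],0],[[188,87,0],0],[[188,87,0],0],[[188,87,0],0]], "fingers": 68}}

```text
time: 23.85
eef_pos: [656.3, -79.2, 145.0]
tcp_rot: [0.708, 0.706, -0.0, -0.0]
ft_force: [0.1, -0.3, 0.5]
gripper_width: 0.797
grasp_force: 0.0
```

Run:
```python
from workcell import *
import cv2
s=state();print(s['eef_pos'],s['tcp_rot'],s['qpos'])
a=camera("wrist")["pixels"]
cv2.imwrite("pics/d.png",a)
```

```text
[656.26987233 -79.24872192 145.03635488] [ 7.07827209e-01  7.06385503e-01 -3.96436049e-04 -7.73969889e-05] [-1.19949786e-01  3.99714488e-01  9.74083316e-02  1.26910200e+00
 -5.27509814e-04  1.45288558e+00]
```

View pics/d.png

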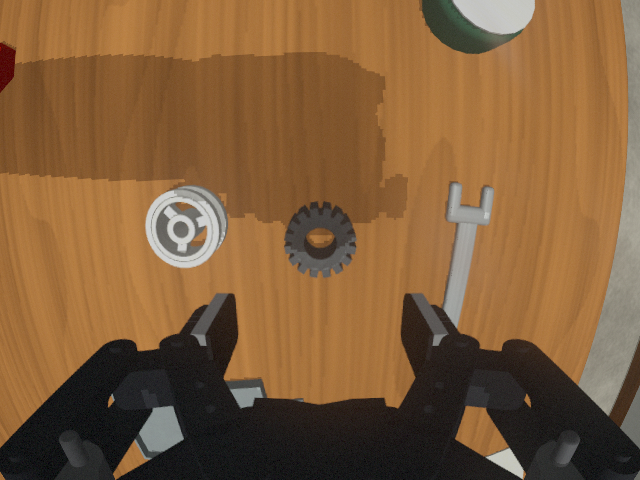

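The gear is centred at (320,239), with the pulley and wrench clear of the fingers. Gripping.

>>> {"op": "arm_command", "data": {"motion": [[[2,0,40],0],[[2,0,80],0],[[2,0,110],0],[[2,0,120],0],[[2,0,120],0],[[2,0,120],0]]}}

```text
time: 24.5
eef_pos: [657.6, -76.9, 27.0]
tcp_rot: [0.708, 0.706, 0.001, 0.001]
ft_force: [0.3, 1.0, -0.2]
gripper_width: 0.798
grasp_force: 0.0
```

>>> {"op": "arm_command", "data": {"motion": [[[0,0,0],0],[[0,0,0],0],[[0,0,0],0],[[0,0,0],0],[[0,0,0],0],[[0,0,0],0]], "fingers": 36}}

```text
time: 25.1
eef_pos: [658.0, -76.5, 28.0]
tcp_rot: [0.708, 0.707, 0.001, 0.002]
ft_force: [-1.2, -1.5, 3.7]
gripper_width: 0.566
grasp_force: 41.5
```

>>> {"op": "arm_command", "data": {"motion": [[[0,0,-15],0],[[0,0,-40],0],[[0,0,-75],0],[[0,0,-95],0],[[0,0,-95],0],[[0,0,-95],0]]}}

```text
time: 25.7
eef_pos: [656.9, -76.0, 120.7]
tcp_rot: [0.707, 0.707, 0.0, 0.0]
ft_force: [0.1, -0.5, -2.2]
gripper_width: 0.571
grasp_force: 42.2
```

>>> {"op": "arm_command", "data": {"motion": [[[-20,-16,0],0],[[-50,-41,0],0],[[-83,-68,0],0],[[-116,-95,0],0],[[-149,-122,0],0],[[-178,-145,0],0],[[-196,-160,0],0],[[-202,-164,0],0],[[-202,-164,0],0],[[-202,-164,0],0]]}}

```text
time: 26.7
eef_pos: [492.7, -277.3, 119.5]
tcp_rot: [0.707, 0.707, 0.0, -0.001]
ft_force: [0.3, 0.6, -2.1]
gripper_width: 0.566
grasp_force: 42.3
```

>>> {"op": "arm_command", "data": {"motion": [[[0,0,30],0],[[0,0,65],0],[[0,0,82],0],[[0,0,87],0],[[0,0,88.5],0],[[0,0,90],0],[[0,0,90],0],[[0,0,90],0]]}}

```text
time: 27.5
eef_pos: [493.4, -278.1, 31.1]
tcp_rot: [0.707, 0.707, 0.0, 0.001]
ft_force: [1.1, -0.4, -1.9]
gripper_width: 0.564
grasp_force: 42.4
```

>>> {"op": "arm_command", "data": {"motion": [[[0,0,0.5],0],[[0,0,1],0],[[0,0,1.5],0],[[0,0,1.5],0]]}}

```text
time: 27.9
eef_pos: [493.4, -278.1, 30.9]
tcp_rot: [0.707, 0.707, 0.001, 0.001]
ft_force: [-2.3, 3.6, 11.1]
gripper_width: 0.568
grasp_force: 43.8
```

>>> {"op": "arm_command", "data": {"motion": [[[0,0,0],0],[[0,0,0],0],[[0,0,0],0],[[0,0,-20],0],[[0,0,-50],0],[[0,0,-90],0],[[0,0,-130],0],[[0,0,-170],0],[[0,0,-170],0],[[0,0,-170],0]], "fingers": 62}}

```text
time: 28.9
eef_pos: [493.1, -278.3, 199.6]
tcp_rot: [0.707, 0.707, 0.0, 0.001]
ft_force: [0.4, -1.1, -0.6]
gripper_width: 0.726
grasp_force: 0.0
```

Run:
```python
from workcell import *
from h import *
print(state()['time'])
T={"big":(440.6,249.2,29),"bush":(519.5,252.5,43),"nut":(598.4,255.8,35),"small":(570.6,-266.3,27),"gear":(492.4,-277.7,33)}
o=[]
for n in("scene","side"):
    c=camera(n);W=cloud(c);cv2.imwrite(f"pics/f_{n}.png",c["pixels"])
    for k,(x,y,h) in T.items():
        with np.errstate(all='ignore'):m=(np.hypot(W[...,0]-x,W[...,1]-y)<45)&(abs(W[...,2]-h)<4)
        p=W[m]
        if len(p)<10: print(n,k,"few",len(p));continue
        (a,b),r=cv2.minEnclosingCircle(p[:,:2].astype(np.float32));print(n,k,"off",round(a-x),round(b-y),"dia",round(2*r),"z",np.median(p[:,2]).round(1),len(p))
cv2.imwrite("pics/fin.png",np.hstack([cv2.imread("pics/f_side.png")[140:460,150:550],cv2.imread("pics/f_scene.png")[120:440,80:480]]))
```

```text
28.9
scene big off 4 1 dia 59 z 28.8 303
scene bush off 2 0 dia 37 z 42.7 116
scene nut off 1 -1 dia 42 z 35.4 185
scene small off -2 1 dia 40 z 26.6 606
scene gear off 2 -1 dia 52 z 33.3 790
side big off 1 2 dia 58 z 27.3 791
side bush off 1 1 dia 36 z 41.8 191
side nut off -1 0 dia 43 z 33.8 288
side small off -3 2 dia 40 z 24.8 98
side gear off 0 -1 dia 53 z 31.3 169
```

View pics/fin.png

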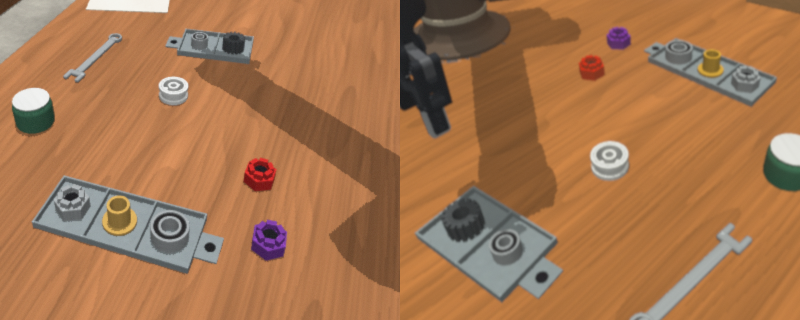

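Both views show all five parts flat in the right pockets: big bearing, bush and nut at (170,230), (119,212) and (72,200), and small bearing and gear at (507,243) and (463,218). Each is within 4 mm of its pocket centre, and the arm is clear, so I'm handing the job in.

```bash
python3 -c "
from workcell import *
print(job_done())"
```

```text
the job is handed in; nothing more can be done
None
```

Both kits are made up and handed in: each of the five parts sits flat in its pocket, within about 4 mm of centre, and the pulley, tin and wrench were left alone; the hand-in gave no verdict.

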